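# Weigh out brass bars on the sprung bench scale

### The arm

A 6-joint arm with a two-finger parallel gripper is mounted at the origin on the work surface. World frame = base frame: x ahead of the robot, y to its left, z up, the work surface at z = 0. Lengths are in m, angles in degrees, forces in N, time in s.
With the tool pointing down it reaches from about 0.25 to 0.725 m from the base axis. Payload 9.7 kg.
Tool frame: the origin (TCP) lies midway between the tips of the shut fingers; the grasp point (between the pads) lies 19 mm behind it (bot.hold_point_z is the distance from the TCP to the grasp point, in m); z points along the fingers, y is the line along which they close (so a half turn about z gives the same grasp; the last joint's range is limited). The gripper opens to 85 mm and grips with 20 to 120 N. Pads are 22 mm wide; open, the fingers measure 114 mm over their backs; the gripper's body (76 mm by 85 mm) begins 54 mm behind the grasp point. The pads swing forward as they close: fully open they stand 13 mm farther back than shut.
Start: joints at [-64.515, 4.979, 10.078, 95.1, 0, 90], TCP at [0.237, -0.496, 0.231] pointing down, gripper open.
Joint ranges: [-179.16, 179.16], [-48.56, 103.87], [-65.8, 70.77], [-126.05, 130.52], [-82.76, 87.17], [-180, 180]. Speed limits (degrees/s): [127.2, 127.2, 147.25, 180, 180, 180].

### API

Orientations are given as [roll, pitch, yaw] about the fixed x, y, z axes, in that order (R = Rz(yaw) Ry(pitch) Rx(roll)).
In Python, from workcell import bot gives the robot as it stands.
- The arm moves only by the tool play_rows, never from a script. Its argument "steps" is a list that holds one entry, the list of rows, each a list of 4 numbers: the shift along the tool's x, y, z in m, then the turn about the tool's z in rad. In form: [[[tx, ty, tz, yaw], ...]]. A call has exactly 5 rows; each row shifts and turns the commanded pose from where the row before left it, along the tool's axes as they then stand; what a row does not reach is not made up. A row lasts 1/12 s, in which the tool goes at most 41.7 mm and 7.16 degrees, less where a joint would pass 70% of its speed; a pose out of reach is approached as far as the arm can. A call is refused whole if a number of a shift passes 0.0417 or a number of a turn 0.125, either way. A call with a gripper value outside its range is refused whole. "gripper" is the finger opening in m, from 0 to 0.0854, set as the call begins (left out, the last holds). The fingers move at their own pace and stop on an object; "squeeze" is the grip in N (left out, the last holds). Time passes only in rows, so rows that do not move let the fingers close, or fill a call up. It gives the time, the measured TCP pose, the force, the opening and the grip force at its end, in the units of the state.
- bot.get_obs(): the state, without advancing time (a new reading comes with each control period).
- bot.camera(name): name is "scene" or "top" or "wrist"; returns a dict with "img" (480x640x3 uint8, blue, green, red), "vfov" (degrees; the focal length in pixels is half the picture's height over the tangent of half this angle, whatever the lens; pixels are square), "cx", "cy" (the principal point, pixels), "xyz" and "attitude" of the camera in the world. Camera axes: x right, y down, z forward; pixel columns grow to the right and rows downward; lengths in m; the calibration is good to about 2 mm. A picture is of the moment at which its call begins. There is no depth.
- bot.job_done(): hands the job in; it is judged then, once.
The state is a dict: "time": time; "q": joint angles; "qd": joint speeds; "joint_efforts": joint torques, N m; "ee_pos": TCP position; "tcp_rot": TCP orientation; "wrist_force": force on the tool from outside, world axes, zero at the start; "torque": the same for the moment, N m; "opening": finger opening in m; "grasp_force": force on a finger pad.
Only numpy, scipy, OpenCV 4.12 (cv2) and the standard library are available. Lean on these libraries where they do the work, as an engineer would, in place of code of your own. Each camera call takes 0.05 s, during which the arm holds its last target. There are 200 camera calls.

### The job

Weigh out brass for a casting: lay bars from the white board into the sloping scale pan until the red pointer comes to rest level with the green tab, within the tab's height. Lay the bars in gently, never drop them in or push the pan down to its stop; leave unused bars on the board, the green tab where it is set, and the jar, dish and hammer alone.

Things in the scene. Friction and masses are not known exactly. Their poses are not given: they have to be found in the camera images.
- scale: sprung bench scale, fixed: grey foot 210 x 110 x 20 mm; an upright white column (60 x 8 mm, 300 mm high) 130 mm to scale +x of the pan carries a white gauge plate (92 mm wide, 145 to 275 mm above the table) with black ticks 10 mm apart, which looks to scale -y. Origin on the table under the pan's centre; x points from pan to column (the room's +y at yaw 1.57), y along the pan's width, z up
- lamp_edge (a point): middle of the lower pan-side edge of the dark lamp head (85 x 130 x 22 mm, on the column), 20 mm to scale +x of the pan's centre and 284 mm above the table; the head reaches 65 mm to either side in y and from here back to the column, so a gripper pointing straight down has no room over the pan: lean it back towards scale -x
- pan_floor (a point): centre of the upper face of the steel pan floor, 140 mm above the table when empty; axes as the scale's (not sloped). The floor slopes at 0.5 rad (28.6 degrees), rising towards scale +x; it is 77 mm along the slope and 168 mm wide in y inside its 9 mm end rims; its upper edge is open. Room for two or three bars side by side, lengths along the slope
- pan_lip (a point): middle of the pan's low edge (scale -x side), on the floor's face, 38 mm down the slope from the pan's centre; a lip 12 mm high stands here along the whole width, and bars laid on the slope rest against it
- pan (a joint): how far the pan has sunk, m: 0 empty, grows downwards; sprung, 1 mm for each 10 g laid on it; bottom stop at 0.080. Pan, carriage and pointer move together straight down
- pointer (a point): free end of the red pointer, a 6 mm thick red rod that rises from the pan's carriage and lies level across the gauge plate; it moves with the pan, 245 mm above the table when the pan is empty
- mark (a joint): how far below the empty pointer height the middle of the green tab is set, m (grows downwards): the deflection wanted; the tab stays where it was set
- mark_mid (a point): middle of the green tab's edge next to the pointer tip; the tab is 50 mm wide, 14 mm tall (7 mm above and below this point), on the gauge plate
- board: white soldering board lying on the table, fixed, 130 x 270 x 12 mm, on which the bars lie side by side about 62 mm apart in mixed order; origin at the centre of its underside, y along its 270 mm length
- long_a: long plain brass bar, 60 x 20 x 20 mm, about 200 g (within 8 %: sinks the pan by about 20 mm); origin at the centre of its underside, x along the 60 mm length, z up as it lies on the board at the start
- long_b: second long plain brass bar, 60 x 20 x 20 mm, about 200 g (within 8 %: sinks the pan by about 20 mm); origin at the centre of its underside, x along the 60 mm length, z up as it lies on the board at the start
- short_a: short plain brass bar, 30 x 20 x 20 mm, about 100 g (within 8 %: sinks the pan by about 10 mm); origin at the centre of its underside, x along the 30 mm length, z up as it lies on the board at the start
- short_b: second short plain brass bar, 30 x 20 x 20 mm, about 100 g (within 8 %: sinks the pan by about 10 mm); origin at the centre of its underside, x along the 30 mm length, z up as it lies on the board at the start
- jar: small jar, 60 mm across, 60 mm high, with green label and white cap, to be left alone; origin under its centre
- dish: dark steel bowl, 100 mm across, 30 mm high, to be left alone; origin under its centre
- hammer: hammer with orange handle, 220 mm long, lying on the table to the left of the scale, to be left alone; handle towards its own -x

How it is judged:
By the outcome, as a careful person would: the job done as asked, in the order asked, and still so for the second after the job is handed in, with the robot touching nothing.
It also fails if it takes over 54 s, if anything falls off the work surface, if the arm or the gripper's body presses on something with over 40 N, if the wrist force passes 120 N, or if a joint passes its speed limit or range.

## Working session

There is one attempt and no reset: what is moved stays moved. The work goes in short steps, Python scripts to look and compute and a tool call to move; the robot and the scene stay as the last step left them, time stands still between calls to the robot, and variables do not carry over. Pictures are saved under pics/ and viewed, at most 13 in all, crops included, and the job is handed in when it is done.

Besides the shell and the picture viewer there is one more tool, called after "Emit:" by a JSON object that holds its "method" and its "body". play_rows: Moves the arm, as the interface text tells. Its arguments: {"type":"object","properties":{"steps":{"type":"array","items":{"type":"array","items":{"type":"array","items":{"type":"number"}}}},"gripper":{"type":"number"},"squeeze":{"type":"number"}},"required":["steps"]}

```bash
ls; mkdir -p pics; cat > h.py <<'E'
import numpy as np,cv2
from workcell import bot
from scipy.spatial.transform import Rotation as R
def rot(a): return R.from_euler('xyz',a,degrees=True).as_matrix()
def cam(n):
    c=bot.camera(n); c['R']=rot(c['attitude']) if np.array(c['attitude']).size==3 else np.array(c['attitude'])
    c['f']=240/np.tan(np.radians(c['vfov'])/2); return c
def ray(c,u,v):
    d=c['R']@np.array([(u-c['cx'])/c['f'],(v-c['cy'])/c['f'],1]); return np.array(c['xyz']),d/np.linalg.norm(d)
def onz(c,u,v,z):
    o,d=ray(c,u,v); return o+d*(z-o[2])/d[2]
def proj(c,p):
    q=c['R'].T@(np.array(p)-c['xyz']); return q[:2]/q[2]*c['f']+[c['cx'],c['cy']]
E
python3 - <<'E'
from h import *
import pickle
D={}
for n in("scene","top"):
    c=cam(n);D[n]=c;cv2.imwrite(f'pics/{n}0.png',c['img']);print(n,c['xyz'],c['attitude'],c['vfov'],c['cx'],c['cy'])
pickle.dump(D,open('d0.pkl','wb'))
print(bot.get_obs())
E
```

```text
pics
scene [ 0.91770377 -0.45341003  1.16276171] [-1.48326610e+02  1.00798776e-01  3.35658656e+01] 46.84805923973369 325.1762715152938 238.50375712690592
top [0.38509771 0.0193054  1.21180399] [-168.00545369   -0.1890063   -88.9022967 ] 53.641882494324136 313.8158170577998 242.91045738902253
{'time': 0.1, 'q': array([-6.45168548e+01,  5.00715064e+00,  1.00371013e+01,  9.50983534e+01,
        3.37121764e-04,  8.99991339e+01]), 'qd': array([-0.01502301, -0.03163584,  0.09671595, -0.13468533,  0.03444423,
       -0.00546925]), 'joint_efforts': array([ 3.75894879e-04, -5.21560156e+01,  4.65652514e+01,  1.60795252e-02,
        6.96487996e-05, -4.28992973e-05]), 'ee_pos': array([ 0.23654657, -0.49630199,  0.23064466]), 'tcp_rot': array([-1.79931597e+02, -3.38155506e-04,  2.54840109e+01]), 'wrist_force': array([ 0.53331393, -0.3271936 , -0.35772768]), 'torque': array([-0.08724441,  0.0052004 , -0.022482  ]), 'grasp_force': 0.0, 'opening': 0.08557822250891597}
```

View pics/scene0.png

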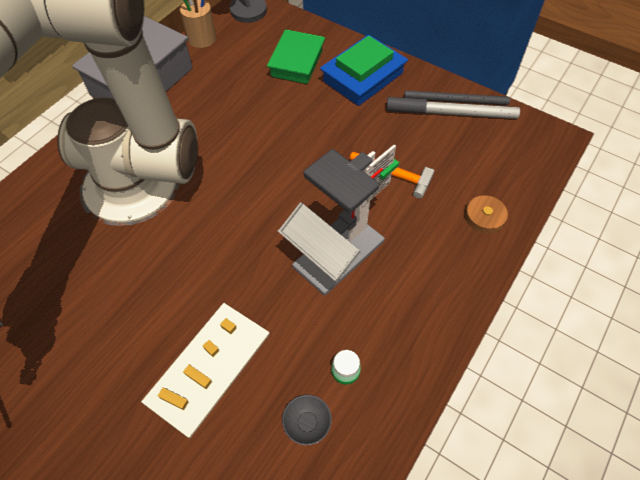

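View pics/top0.png

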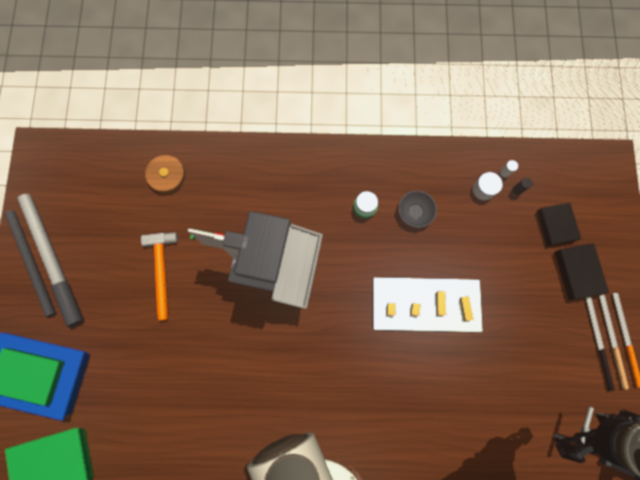

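The scene view shows the board with two long bars at (172,398) and (197,376) and two shorts at (211,348) and (228,326). The pan is near (320,240), the lamp near (342,178), the green tab near (388,170) and the red pointer near (375,178). In the top view the bars are at (467,308), (441,303), (416,310) and (392,310), and the pan is near (297,265).

```bash
python3 - <<'E'
from h import *
import pickle
D=pickle.load(open('d0.pkl','rb'))
t,s=D['top'],D['scene']
for n,c,roi in(("top",t,(370,275,490,335)),("scene",s,(140,300,275,440))):
    hsv=cv2.cvtColor(c['img'],cv2.COLOR_BGR2HSV)
    m=cv2.inRange(hsv,(12,110,100),(32,255,255));k=np.zeros_like(m);k[roi[1]:roi[3],roi[0]:roi[2]]=1;m*=k
    for q in cv2.findContours(m,0,1)[0]:
        if cv2.contourArea(q)<20: continue
        r=cv2.minAreaRect(q)
        P=np.array([onz(c,*b,.032 if n=='top' else .024)for b in cv2.boxPoints(r)])
        e=[P[1]-P[0],P[2]-P[1]];e=max(e,key=np.linalg.norm)
        print(n,r,P.mean(0).round(4),'len',[round(np.linalg.norm(P[i+1]-P[i]),3)for i in(0,1)],'yaw',np.degrees(np.arctan2(e[1],e[0])).round(1))
a=cv2.resize(t['img'][190:320,175:335],None,fx=4,fy=4,interpolation=2)
b=cv2.resize(s['img'][135:300,265:415],None,fx=3.6,fy=3.6,interpolation=2)
cv2.imwrite('pics/a.png',a);cv2.imwrite('pics/b.png',b)
E
```

```text
top ((415.5, 309.5), (11.0, 7.0), 90.0) [ 0.4727 -0.234   0.032 ] len [np.float64(0.017), np.float64(0.027)] yaw 178.5
top ((390.5, 309.5), (11.0, 7.0), 90.0) [ 0.4715 -0.1723  0.032 ] len [np.float64(0.017), np.float64(0.027)] yaw 179.1
top ((466.26922607421875, 308.3461608886719), (23.533933639526367, 7.844644546508789), 78.69007110595703) [ 0.4781 -0.3596  0.032 ] len [np.float64(0.02), np.float64(0.057)] yaw -171.3
top ((440.5, 303.0), (22.0, 7.0), 90.0) [ 0.49   -0.2964  0.032 ] len [np.float64(0.017), np.float64(0.054)] yaw 177.8
scene ((172.49998474121094, 398.00006103515625), (29.516096115112305, 10.28591251373291), 26.56505012512207) [ 0.4788 -0.3625  0.024 ] len [np.float64(0.02), np.float64(0.064)] yaw 8.5
scene ((197.0100555419922, 376.05706787109375), (28.755041122436523, 10.404245376586914), 34.99202346801758) [ 0.4906 -0.2995  0.024 ] len [np.float64(0.021), np.float64(0.064)] yaw 0.1
scene ((210.50003051757812, 347.5000305175781), (14.142135620117188, 9.899494171142578), 45.0) [ 0.474  -0.2354  0.024 ] len [np.float64(0.021), np.float64(0.033)] yaw -9.9
scene ((227.92002868652344, 325.4400329589844), (14.399999618530273, 10.0), 36.86989974975586) [ 0.4733 -0.1748  0.024 ] len [np.float64(0.022), np.float64(0.034)] yaw -3.4
```

View pics/a.png

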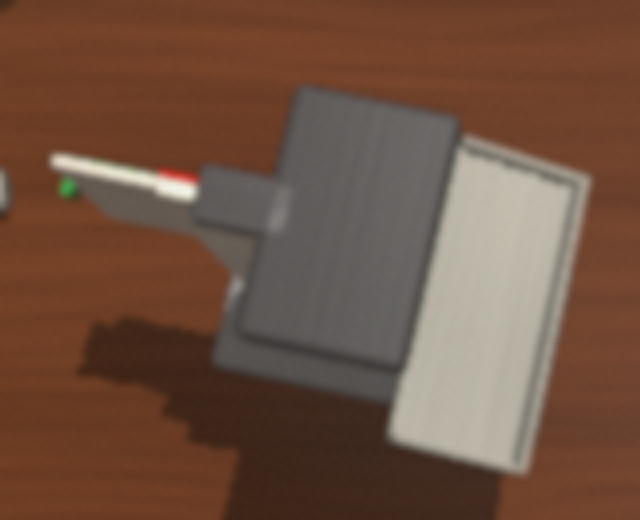

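View pics/b.png

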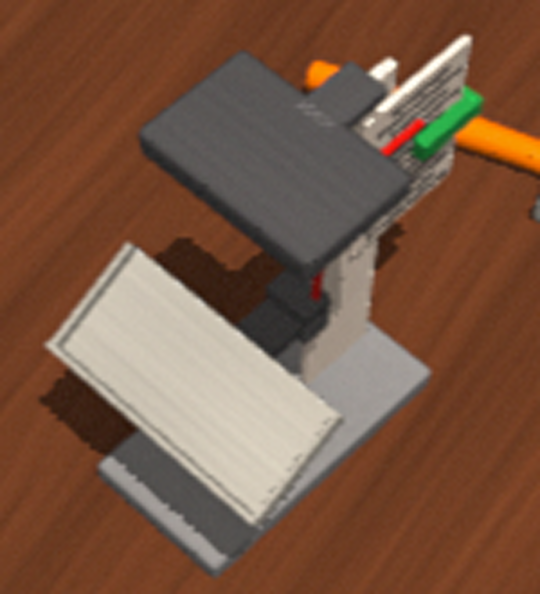

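The top crop shows the lip corners at crop (590,178) and (527,472), the lamp's pan-side edge from (460,118) to (402,368), and the red pointer near (180,178). The scene crop shows the lip corners at (45,345) and (258,522), and the green tab's left end near (417,145) beside the red rod tip at about (423,125).

```bash
python3 - <<'E'
from h import *
import pickle
D=pickle.load(open('d0.pkl','rb'))
t,s=D['top'],D['scene']
T=lambda x,y:(175+x/4,190+y/4)
S=lambda x,y:(265+x/3.6,135+y/3.6)
def tri(p,q):
    o1,d1=ray(t,*p);o2,d2=ray(s,*q)
    k=np.linalg.lstsq(np.c_[d1,-d2],o2-o1,rcond=None)[0]
    a,b=o1+k[0]*d1,o2+k[1]*d2;return (a+b)/2,np.linalg.norm(a-b)
l1,l2=tri(T(590,178),S(258,522)),tri(T(527,472),S(45,345))
print('lip',l1,l2,'len',np.linalg.norm(l1[0]-l2[0]))
L=[onz(t,*T(460,118),.306),onz(t,*T(402,368),.306)];print('lamp',L, (L[0]+L[1])/2,np.linalg.norm(L[0]-L[1]))
e=l1[0]-l2[0];yaw=np.arctan2(-e[1],-e[0]);  # scale y = toward -x world
print('yaw lip',np.degrees(yaw)-90)
e=L[0]-L[1];print('yaw lamp',np.degrees(np.arctan2(-e[1],-e[0]))-90)
ang=np.arctan2(-e[1],-e[0]); Y=np.array([np.cos(ang),np.sin(ang),0]);X=np.array([Y[1],-Y[0],0])
o=(L[0]+L[1])/2-.02*X;print('origin lamp',o,'origin lip',(l1[0]+l2[0])/2+.040*X)
# green/red in scene
hsv=cv2.cvtColor(s['img'],cv2.COLOR_BGR2HSV)
for nm,lo,hi in(("g",(50,100,60),(75,255,255)),("r",(0,150,100),(6,255,255))):
    m=cv2.inRange(hsv,lo,hi);ys,xs=np.nonzero(m[140:195,360:405]);print(nm,sorted(zip(xs+360,ys+140)))
E
```

```text
lip (array([0.63803226, 0.00259026, 0.12896255]), np.float64(0.006592229680940451)) (array([0.46464474, 0.03395922, 0.13054119]), np.float64(0.0019357317269954836)) len 0.17620935111083894
lamp [array([0.62379929, 0.06784347, 0.306     ]), array([0.49952341, 0.09196518, 0.306     ])] [0.56166135 0.07990432 0.306     ] 0.12659522435086465
yaw lip 79.74507862450801
yaw lamp 79.0155836647863
origin lamp [0.55785051 0.06027074 0.306     ] origin lip [0.55896018 0.0575419  0.12975187]
g [(np.int64(380), np.int64(173)), (np.int64(380), np.int64(174)), (np.int64(380), np.int64(175)), (np.int64(380), np.int64(176)), (np.int64(380), np.int64(177)), (np.int64(380), np.int64(178)), (np.int64(381), np.int64(172)), (np.int64(381), np.int64(173)), (np.int64(381), np.int64(174)), (np.int64(381), np.int64(175)), (np.int64(381), np.int64(176)), (np.int64(381), np.int64(177)), (np.int64(381), np.int64(178)), (np.int64(382), np.int64(171)), (np.int64(382), np.int64(172)), (np.int64(382), np.int64(173)), (np.int64(382), np.int64(174)), (np.int64(382), np.int64(175)), (np.int64(382), np.int64(176)), (np.
[... 4834 characters left out ...]
.int64(376), np.int64(174)), (np.int64(376), np.int64(175)), (np.int64(377), np.int64(171)), (np.int64(377), np.int64(172)), (np.int64(377), np.int64(173)), (np.int64(377), np.int64(174)), (np.int64(378), np.int64(170)), (np.int64(378), np.int64(171)), (np.int64(378), np.int64(172)), (np.int64(378), np.int64(173)), (np.int64(379), np.int64(169)), (np.int64(379), np.int64(170)), (np.int64(379), np.int64(171)), (np.int64(379), np.int64(172)), (np.int64(380), np.int64(168)), (np.int64(380), np.int64(169)), (np.int64(380), np.int64(170)), (np.int64(380), np.int64(171)), (np.int64(381), np.int64(168)), (np.int64(381), np.int64(169)), (np.int64(381), np.int64(170)), (np.int64(382), np.int64(169))]
```

```bash
python3 - <<'E'
from h import *
import pickle
D=pickle.load(open('d0.pkl','rb'))
t,s=D['top'],D['scene']
a=np.radians(79.3+90);Y=np.array([np.cos(a),np.sin(a),0]);X=np.array([Y[1],-Y[0],0]);O=np.array([.558,.059,0])
sc=lambda p:(np.array([(p-O)@X,(p-O)@Y,p[2]])*1000).round(1)
P=onz(s,381.3,169.5,.245);print('red tip',sc(P), 'rod back',sc(onz(s,373.,175.8,.245)))
def plane(c,u,v,y):
    o,d=ray(c,u,v);return sc(o+d*(y-(o-O)@Y)/(d@Y))
hsv=cv2.cvtColor(t['img'],cv2.COLOR_BGR2HSV);m=cv2.inRange(hsv,(45,80,40),(80,255,255))[225:250,180:205]
ys,xs=np.nonzero(m);u,v=xs.mean()+180,ys.mean()+225;print('top green',u,v,len(xs),xs.min()+180,xs.max()+180,ys.min()+225,ys.max()+225)
for y in((P-O)@Y+np.array([-.006,-.003,0,.003,.006])):
    print(round(y,4),'tab near lower',plane(s,380.5,178.8,y),'near upper',plane(s,380.5,172.5,y),'far',plane(s,397.5,166.3,y),'topfar',plane(s,394.5,159,y),'T',plane(t,u,v,y))
E
```

```text
red tip [172.5 -17.7 245. ] rod back [147.8 -16.3 245. ]
top green 191.6153846153846 236.6153846153846 13 190 193 235 238
-0.0237 tab near lower [165.7 -23.7 224.9] near upper [162.6 -23.7 249.1] far [222.9 -23.7 216.3] topfar [206.7 -23.7 254.9] T [262.4 -23.7 104.2]
-0.0207 tab near lower [169.9 -20.7 218.3] near upper [166.9 -20.7 242.7] far [227.6 -20.7 209.6] topfar [211.2 -20.7 248.5] T [257.1 -20.7 122. ]
-0.0177 tab near lower [174.2 -17.7 211.7] near upper [171.1 -17.7 236.2] far [232.3 -17.7 202.9] topfar [215.8 -17.7 242.1] T [251.7 -17.7 139.8]
-0.0147 tab near lower [178.4 -14.7 205.1] near upper [175.3 -14.7 229.8] far [236.9 -14.7 196.2] topfar [220.3 -14.7 235.6] T [246.3 -14.7 157.7]
-0.0117 tab near lower [182.7 -11.7 198.5] near upper [179.6 -11.7 223.3] far [241.6 -11.7 189.6] topfar [224.8 -11.7 229.2] T [241.  -11.7 175.5]
```

Emit:
{"method": "play_rows", "body": {"steps": [[[0,0,0,0.111],[0,0,0,0.111],[0,0,0,0.111],[0,0,0,0.111],[0,0,0,0]]], "gripper": 0.05}}

```text
time: 0.52
ee_pos: [0.2366, -0.4964, 0.2309]
tcp_rot: [-180.0, 0.0, -0.2]
wrist_force: [0.5, 0.4, -0.5]
opening: 0.0498
grasp_force: 0.0
```

Emit:
{"method": "play_rows", "body": {"steps": [[[0.0254,-0.0198,0.01,0],[0.0254,-0.0198,0.01,0],[0.0254,-0.0198,0.01,0],[0.0254,-0.0198,0.01,0],[0.0254,-0.0198,0.01,0]]]}}

```text
time: 0.93
ee_pos: [0.3644, -0.3963, 0.1806]
tcp_rot: [-180.0, 0.0, 0.3]
wrist_force: [0.3, -0.7, -0.7]
opening: 0.0497
grasp_force: 0.0
```

Emit:
{"method": "play_rows", "body": {"steps": [[[0.0254,-0.0198,0.01,0],[0.0254,-0.0198,0.01,0],[0.0254,-0.0198,0.01,0],[0.0254,-0.0198,0.01,0],[0.0254,-0.0198,0.01,0]]]}}

```text
time: 1.35
ee_pos: [0.4915, -0.297, 0.1306]
tcp_rot: [-180.0, 0.0, 0.3]
wrist_force: [-0.8, -0.1, -0.0]
opening: 0.0499
grasp_force: 0.0
```

```bash
python3 - <<'E'
from h import *
c=cam('wrist');cv2.imwrite('pics/w1.png',c['img']);o=bot.get_obs()
print(c['xyz'],c['attitude'],c['vfov'],o['ee_pos'],o['tcp_rot'],o['q'],o['time'])
print('expected bar px',proj(c,[.490,-.298,.032]))
E
```

```text
[ 0.57123305 -0.29748451  0.27485247] [ 1.61946475e+02  7.17058037e-03 -8.96321205e+01] 62.61544431253369 [ 0.49441196 -0.29365325  0.12807774] [-1.79840461e+02  4.42215545e-02  4.41940221e-01] [-3.07642336e+01  7.69302802e+00  1.62516981e+00  8.40526251e+01
  1.13542977e-01  1.48793768e+02] 1.4
expected bar px [321.55446494 243.42170754]
```

View pics/w1.png

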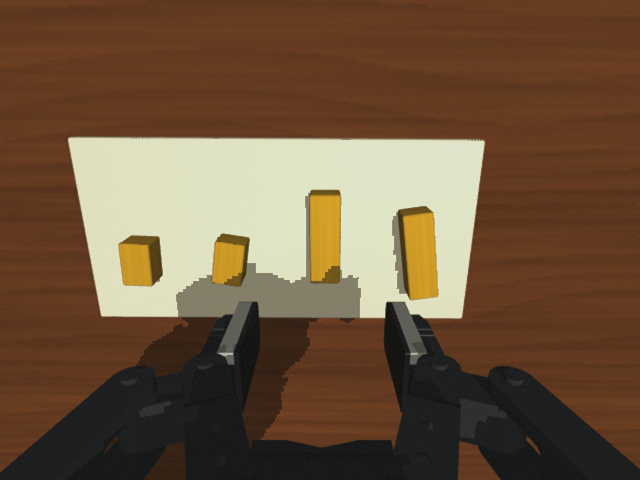

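The wrist view shows the long bar's top face centred at about (325,239), square to the tool. The neighbouring bars are at (418,253), (231,260) and (140,262).

Emit:
{"method": "play_rows", "body": {"steps": [[[0,0,0,-0.125],[0,0,0,-0.125],[0,0,0,-0.125],[0,0,0,-0.125],[0,0,0,-0.125]]]}}

```text
time: 1.82
ee_pos: [0.4904, -0.2981, 0.1309]
tcp_rot: [-180.0, 0.0, 36.5]
wrist_force: [-0.1, -0.5, 0.1]
opening: 0.0502
grasp_force: 0.0
```

Emit:
{"method": "play_rows", "body": {"steps": [[[0,0,0,-0.125],[0,0,0,-0.125],[0,0,0,-0.125],[0,0,0,-0.125],[0,0,0,-0.125]]]}}

```text
time: 2.23
ee_pos: [0.4903, -0.2982, 0.131]
tcp_rot: [-180.0, -0.0, 72.3]
wrist_force: [0.7, -0.1, 0.0]
opening: 0.0499
grasp_force: 0.0
```

Emit:
{"method": "play_rows", "body": {"steps": [[[0,0,0,-0.125],[0,0,0,-0.125],[0,0,0,-0.125],[0,0,0,-0.125],[0,0,0,-0.125]]]}}

```text
time: 2.65
ee_pos: [0.4903, -0.2983, 0.131]
tcp_rot: [-180.0, -0.0, 108.1]
wrist_force: [-0.0, 0.2, 0.5]
opening: 0.0503
grasp_force: 0.0
```

Emit:
{"method": "play_rows", "body": {"steps": [[[0,0,0,-0.125],[0,0,0,-0.125],[0,0,0,-0.125],[0,0,0,-0.125],[0,0,0,-0.125]]]}}

```text
time: 3.07
ee_pos: [0.4903, -0.2983, 0.131]
tcp_rot: [-180.0, -0.0, 143.9]
wrist_force: [-0.5, -0.2, -0.3]
opening: 0.0502
grasp_force: 0.0
```

Emit:
{"method": "play_rows", "body": {"steps": [[[0,0,0,-0.125],[0,0,0,-0.125],[0,0,0,-0.125],[0,0,0,-0.125],[0,0,0,-0.125]]]}}

```text
time: 3.48
ee_pos: [0.4903, -0.2982, 0.131]
tcp_rot: [180.0, -0.0, 179.7]
wrist_force: [-0.6, -0.2, -0.2]
opening: 0.0501
grasp_force: 0.0
```

```bash
cat > wb.py <<'E'
from h import *
def bars(save=None):
    c=cam('wrist');o=bot.get_obs();print('t',o['time'],'tcp',o['ee_pos'].round(4),o['tcp_rot'].round(1),'J',o['q'].round(0))
    if save: cv2.imwrite(save,c['img'])
    hsv=cv2.cvtColor(c['img'],cv2.COLOR_BGR2HSV)
    m=cv2.inRange(hsv,(12,110,140),(32,255,255))
    for q in cv2.findContours(m,0,1)[0]:
        if cv2.contourArea(q)<300: continue
        r=cv2.minAreaRect(q);P=np.array([onz(c,*b,.032)for b in cv2.boxPoints(r)]);e=max([P[1]-P[0],P[2]-P[1]],key=np.linalg.norm)
        print(np.round(r[0]),P.mean(0).round(4),[round(float(np.linalg.norm(P[i+1]-P[i])),3)for i in(0,1)],'yaw',np.degrees(np.arctan2(e[1],e[0])).round(1))
if __name__=='__main__': bars('pics/wb.png')
E
python3 wb.py
```

```text
t 3.5333 tcp [ 0.4903 -0.2983  0.131 ] [ 180.    -0.  -179.8] J [-31.   7.   2.  84.   0. -32.]
[320. 242.] [ 0.4925 -0.3     0.032 ] [0.019, 0.059] yaw 0.4
[421. 218.] [ 0.4757 -0.2359  0.032 ] [0.03, 0.019] yaw 169.8
[517. 216.] [ 0.4747 -0.1745  0.032 ] [0.031, 0.02] yaw 178.1
[221. 226.] [ 0.4813 -0.3632  0.032 ] [0.019, 0.06] yaw 8.8
```

Emit:
{"method": "play_rows", "body": {"steps": [[[-0.002,-0.002,0.03,0],[0,0,0.03,0],[0,0,0.03,0],[0,0,0.017,0],[0,0,0.007,0]]]}}

```text
time: 3.95
ee_pos: [0.4908, -0.2993, 0.0138]
tcp_rot: [179.9, -0.2, 179.1]
wrist_force: [-0.8, -0.7, -1.1]
opening: 0.0499
grasp_force: 0.0
```

Emit:
{"method": "play_rows", "body": {"steps": [[[0,0,0,0],[0,0,0,0],[0,0,0,0],[0,0,0,0],[0,0,0,0]]], "gripper": 0.01, "squeeze": 40}}

```text
time: 4.37
ee_pos: [0.4933, -0.3008, 0.0189]
tcp_rot: [-179.9, 0.1, 179.1]
wrist_force: [-0.8, 0.1, 5.9]
opening: 0.0186
grasp_force: 42.5
```

Emit:
{"method": "play_rows", "body": {"steps": [[[0,0,0,0],[0,0,-0.01,0],[0,0,-0.02,0],[0,0,-0.035,0],[0,0,-0.035,0]]]}}

```text
time: 4.78
ee_pos: [0.4915, -0.2997, 0.118]
tcp_rot: [179.9, -0.1, 179.1]
wrist_force: [0.9, -0.8, -1.3]
opening: 0.0188
grasp_force: 41.7
```

Emit:
{"method": "play_rows", "body": {"steps": [[[-0.005,0.015,-0.015,0],[-0.01,0.025,-0.015,0],[-0.01,0.025,-0.015,0],[-0.01,0.025,-0.015,0],[-0.01,0.025,-0.013,0]]]}}

```text
time: 5.2
ee_pos: [0.5394, -0.1849, 0.1921]
tcp_rot: [-180.0, 0.0, 179.1]
wrist_force: [0.4, -0.1, -2.3]
opening: 0.0188
grasp_force: 41.7
```

Emit:
{"method": "play_rows", "body": {"steps": [[[-0.015,0.03,0,0],[-0.015,0.03,0,0],[-0.015,0.03,0,0],[-0.01,0.02,0,0.09],[0,0,0,0.09]]]}}

```text
time: 5.62
ee_pos: [0.5973, -0.0731, 0.1904]
tcp_rot: [179.9, -0.0, 168.8]
wrist_force: [0.7, -1.1, -1.3]
opening: 0.0187
grasp_force: 41.7
```

```bash
cat > go.py <<'E'
from h import *
import sys
# target in scale coords (mm) x,y and tcp z(mm): prints tool shifts
a=np.radians(79.3+90);Y=np.array([np.cos(a),np.sin(a),0]);X=np.array([Y[1],-Y[0],0]);O=np.array([.558,.059,0])
def go(x,y,z):
    o=bot.get_obs();T=O+X*x/1e3+Y*y/1e3+[0,0,z/1e3]
    p=o['ee_pos'];print('t',o['time'],'now scale',((p-O)@X*1e3).round(1),((p-O)@Y*1e3).round(1),p[2].round(4),'rot',o['tcp_rot'].round(2),'shift tool mm',(rot(o['tcp_rot']).T@(T-p)*1e3).round(1),'F',o['wrist_force'].round(2),'J',o['q'].round(0))
if __name__=='__main__': go(*map(float,sys.argv[1:4]))
E
python3 go.py -27 -40 175
```

```text
t 5.6167 now scale -122.5 -63.1 0.1904 rot [ 1.7994e+02 -1.0000e-02  1.6878e+02] shift tool mm [24.  95.2 15.5] F [ 0.71 -1.08 -1.33] J [-7. 12. 13. 91.  0.  4.]
```

Emit:
{"method": "play_rows", "body": {"steps": [[[0.006,0.025,0.004,0],[0.006,0.025,0.004,0],[0.006,0.025,0.004,0],[0.004,0.015,0.003,0],[0.002,0.005,0,0]]]}}

```text
time: 6.03
ee_pos: [0.5904, 0.0232, 0.1751]
tcp_rot: [180.0, -0.1, 168.9]
wrist_force: [0.0, -0.3, -2.3]
opening: 0.0189
grasp_force: 41.7
```

```bash
python3 go.py -27 -40 150; python3 - <<'E'
from h import *
c=cam('scene')['img'];t=cam('top')['img'];w=cam('wrist')['img']
a=cv2.resize(c[110:310,250:450],(400,400),interpolation=2);b=cv2.resize(t[180:380,200:400],(400,400),interpolation=2)
cv2.imwrite('pics/p1.png',np.hstack([a,b]));cv2.imwrite('pics/w2.png',w)
E
```

```text
t 6.0333 now scale -29.2 -38.5 0.1751 rot [ 1.7999e+02 -6.0000e-02  1.6890e+02] shift tool mm [-1.5  2.2 25.1] F [ 0.01 -0.32 -2.33] J [ 2. 10.  9. 89.  0. 13.]
```

View pics/p1.png

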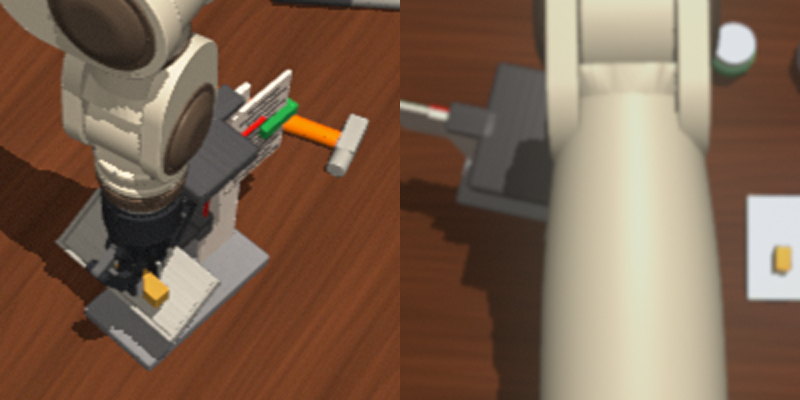

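View pics/w2.png

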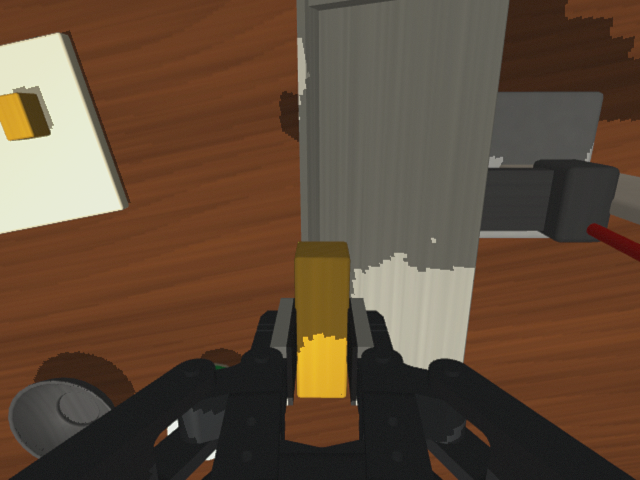

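The scene crop shows the bar held level over the pan's -x half, with the wrist just clear of the lamp. The wrist view shows the lip running vertically, outer edge at u≈300 and inner base at u≈318 near v=100. The bar's top spans u 296–350.

```bash
python3 - <<'E'
from h import *
import go
c=cam('wrist')
S=lambda x,y,z:go.O+go.X*x/1e3+go.Y*y/1e3+np.array([0,0,z/1e3])
for y in(40,84):print(y,'base',proj(c,S(-33.3,y,121.8)),'liptop',proj(c,S(-39,y,132.3)),'upper edge',proj(c,S(33.5,y,158)))
g=cv2.cvtColor(c['img'],cv2.COLOR_BGR2GRAY)
for v in(60,100,150,200):print(v,g[v,290:330].tolist(),'up',[int(x) for x in g[v,470:520:2]])
E
```

```text
40 base [317.84342904 111.2170594 ] liptop [305.03209869 111.32334002] upper edge [488.34714247 110.00367116]
84 base [316.85717207   6.63629552] liptop [302.91991493   0.42492863] upper edge [503.79757767 -20.47571405]
60 [75, 73, 74, 75, 72, 72, 71, 68, 82, 147, 173, 172, 172, 171, 172, 174, 171, 115, 82, 78, 80, 82, 83, 80, 81, 84, 82, 79, 78, 79, 88, 97, 96, 94, 95, 94, 95, 98, 96, 98] up [97, 98, 99, 96, 98, 97, 96, 96, 97, 99, 98, 99, 97, 96, 98, 97, 93, 42, 43, 42, 43, 42, 42, 44, 43]
100 [45, 41, 44, 40, 42, 41, 44, 41, 37, 70, 174, 173, 106, 94, 96, 97, 96, 93, 81, 80, 80, 80, 83, 82, 82, 82, 83, 80, 78, 77, 85, 98, 98, 96, 95, 94, 94, 97, 99, 97] up [97, 93, 97, 97, 96, 97, 96, 99, 98, 98, 97, 98, 99, 99, 81, 81, 83, 81, 83, 81, 80, 81, 81, 81, 80]
150 [74, 72, 71, 73, 73, 74, 73, 72, 73, 72, 74, 96, 98, 96, 98, 96, 96, 96, 89, 82, 80, 80, 82, 83, 83, 81, 84, 80, 81, 79, 80, 97, 99, 96, 95, 96, 94, 96, 98, 97] up [97, 94, 96, 97, 97, 97, 97, 97, 98, 97, 99, 82, 82, 82, 83, 81, 83, 82, 83, 81, 83, 82, 81, 81, 81]
200 [74, 74, 73, 75, 76, 75, 74, 74, 75, 74, 73, 76, 97, 99, 98, 98, 99, 97, 96, 86, 82, 81, 81, 85, 84, 83, 84, 83, 82, 82, 82, 94, 100, 97, 98, 96, 95, 99, 99, 100] up [98, 97, 98, 98, 96, 98, 99, 99, 54, 52, 51, 54, 54, 52, 53, 52, 52, 53, 53, 52, 51, 52, 52, 53, 52]
```

```bash
python3 go.py -26 -40 142
```

```text
t 6.2333 now scale -31.8 -39.6 0.1758 rot [-1.7999e+02  2.0000e-02  1.6877e+02] shift tool mm [-0.3  5.9 33.8] F [-0.4  -0.67 -2.56] J [ 2. 10.  9. 89. -0. 13.]
```

Emit:
{"method": "play_rows", "body": {"steps": [[[0,0.002,0.004,0],[0,0.002,0.008,0],[0,0.002,0.008,0],[0,0,0.008,0],[0,0,0.006,0]]]}}

```text
time: 6.65
ee_pos: [0.5917, 0.0266, 0.1396]
tcp_rot: [-180.0, -0.1, 168.8]
wrist_force: [-0.6, -0.6, -2.1]
opening: 0.0189
grasp_force: 41.7
```

Emit:
{"method": "play_rows", "body": {"steps": [[[0,0,0.002,0],[0,0,0.002,0],[0,0,0.002,0],[0,0,0.002,0],[0,0,0.0,0]]]}}

```text
time: 7.07
ee_pos: [0.5921, 0.0268, 0.1332]
tcp_rot: [-180.0, 0.0, 168.8]
wrist_force: [0.6, -0.8, -1.3]
opening: 0.0191
grasp_force: 41.8
```

```bash
cat > red.py <<'E'
from h import *
def red(save=None):
    s=cam('scene');hsv=cv2.cvtColor(s['img'],cv2.COLOR_BGR2HSV)
    m=cv2.inRange(hsv,(0,150,100),(6,255,255));g=cv2.inRange(hsv,(50,100,60),(75,255,255))
    for n,k in(('red',m),('green',g)):
        ys,xs=np.nonzero(k[135:215,360:410]);print(n,len(xs),'u',xs.min()+360,xs.max()+360,'v at u375:',(ys[xs==15]+135).tolist(),'u380',(ys[xs==20]+135).tolist(),'u385',(ys[xs==25]+135).tolist())
    if save: cv2.imwrite(save,np.hstack([cv2.resize(s['img'][140:210,350:420],(400,400),interpolation=2),cv2.resize(s['img'][190:300,270:380],(400,400),interpolation=2)]))
if __name__=='__main__':
    import sys;red(*sys.argv[1:])
E
python3 go.py -26 -40 117; python3 red.py
```

```text
t 7.0667 now scale -25.3 -39.5 0.1332 rot [-180.      0.    168.78] shift tool mm [-0.5 -0.7 16.2] F [ 0.58 -0.82 -1.31] J [ 3. 10.  5. 85. -0. 14.]
red 35 u 371 382 v at u375: [174, 175, 176] u380 [170, 171] u385 []
green 148 u 380 398 v at u375: [] u380 [174, 175, 176, 177, 178] u385 [169, 170, 171, 172, 173, 174, 175, 176, 177]
```

Emit:
{"method": "play_rows", "body": {"steps": [[[0,0,0.003,0],[0,0,0.003,0],[0,0,0.003,0],[0,0,0.003,0],[0,0,0.002,0]]]}}

```text
time: 7.53
ee_pos: [0.5922, 0.0268, 0.1189]
tcp_rot: [-180.0, 0.0, 168.8]
wrist_force: [0.6, -0.4, 0.7]
opening: 0.0186
grasp_force: 42.0
```

Emit:
{"method": "play_rows", "body": {"steps": [[[0,0,0,0],[0,0,0,0],[0,0,0,0],[0,0,0,0],[0,0,0,0]]], "gripper": 0.022, "squeeze": 20}}

```text
time: 7.95
ee_pos: [0.5921, 0.0268, 0.1194]
tcp_rot: [180.0, -0.0, 168.8]
wrist_force: [-0.9, -0.1, -0.3]
opening: 0.0223
grasp_force: 0.4
```

```bash
python3 red.py pics/r1.png
```

```text
red 25 u 374 381 v at u375: [177, 178, 179] u380 [173, 174, 175] u385 []
green 142 u 380 398 v at u375: [] u380 [177, 178] u385 [169, 170, 171, 172, 173, 174, 175, 176, 177]
```

View pics/r1.png

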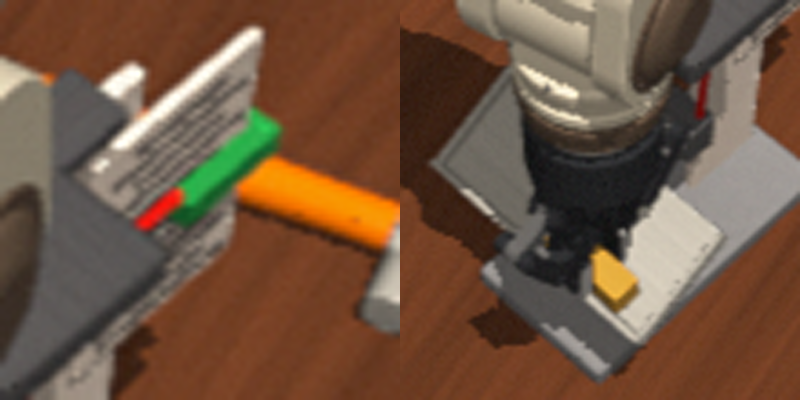

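The left crop shows the red rod running into the upper part of the green tab's near end. In the right crop the bar sits in the pan between the fingers, slightly turned.

Emit:
{"method": "play_rows", "body": {"steps": [[[0,0,0,0],[0,0,0,0],[0,0,0,0],[0,0,0,0],[0,0,0,0]]], "gripper": 0.026}}

```text
time: 8.42
ee_pos: [0.5921, 0.0269, 0.1193]
tcp_rot: [180.0, 0.0, 168.8]
wrist_force: [-0.9, -0.8, -0.2]
opening: 0.0263
grasp_force: 0.0
```

Emit:
{"method": "play_rows", "body": {"steps": [[[0,0,0,0],[0,0,0,0],[0,0,0,0],[0,0,0,0],[0,0,0,0]]], "gripper": 0.031}}

```text
time: 8.83
ee_pos: [0.5921, 0.0268, 0.1193]
tcp_rot: [-180.0, -0.0, 168.8]
wrist_force: [0.6, 0.9, -0.7]
opening: 0.031
grasp_force: 0.0
```

Emit:
{"method": "play_rows", "body": {"steps": [[[0,0,-0.002,0],[0,0,-0.003,0],[0,0,-0.005,0],[0,-0.001,-0.006,0],[0,-0.001,-0.006,0]]]}}

```text
time: 9.25
ee_pos: [0.5918, 0.0248, 0.1421]
tcp_rot: [180.0, 0.0, 168.8]
wrist_force: [-0.2, 0.1, 1.0]
opening: 0.0313
grasp_force: 0.0
```

Emit:
{"method": "play_rows", "body": {"steps": [[[0,-0.003,-0.01,0],[0,-0.005,-0.02,0],[0,-0.02,-0.02,0],[0,-0.03,0,0],[0,-0.04,0,0]]]}}

```text
time: 9.67
ee_pos: [0.5734, -0.0711, 0.1937]
tcp_rot: [180.0, 0.2, 168.9]
wrist_force: [0.0, 0.2, -0.4]
opening: 0.0307
grasp_force: 0.0
```

Emit:
{"method": "play_rows", "body": {"steps": [[[0,-0.04,0,0],[0,-0.04,0,0],[0,-0.03,0,0],[0,-0.01,0,0],[0,0,0,0]]]}}

```text
time: 10.08
ee_pos: [0.5487, -0.1915, 0.192]
tcp_rot: [-180.0, 0.0, 168.6]
wrist_force: [0.9, -0.4, -0.0]
opening: 0.031
grasp_force: 0.0
```

```bash
python3 red.py pics/r2.png;python3 go.py -26 -40 117;
```

```text
red 26 u 374 380 v at u375: [177, 178, 179, 180] u380 [174, 175, 176] u385 []
green 141 u 380 398 v at u375: [] u380 [178] u385 [169, 170, 171, 172, 173, 174, 175, 176, 177]
t 10.1333 now scale -246.3 -37.5 0.1919 rot [1.7999e+02 3.0000e-02 1.6865e+02] shift tool mm [ -0.  220.3  74.9] F [0.58 0.25 0.41] J [-19.   9.  10.  91.   0.  -8.]
```

View pics/r2.png

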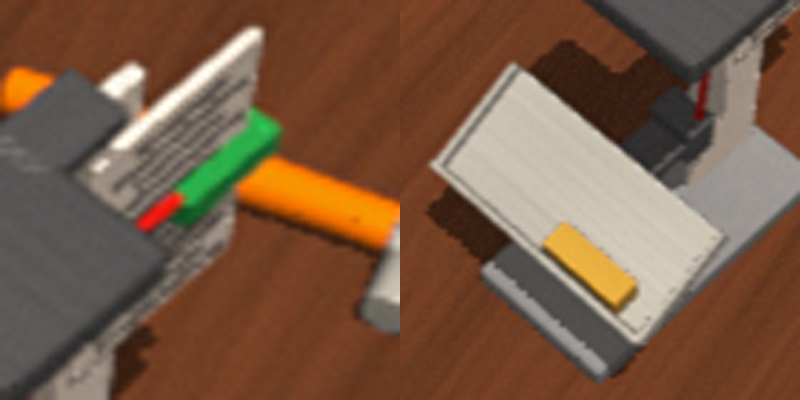

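The right crop shows the bar lying flat against the lip. The left crop shows the pointer near the tab's near end, but whether it is level can't be read from so far. I'll take two close wrist views of the gauge.

Emit:
{"method": "play_rows", "body": {"steps": [[[0,0,-0.0125,0.125],[0,0,-0.0125,0.125],[0,0,-0.0125,0.125],[0,0,-0.0125,0.125],[0,0,-0.0125,0.125]]]}}

```text
time: 10.55
ee_pos: [0.5497, -0.1873, 0.2549]
tcp_rot: [180.0, 0.0, 132.7]
wrist_force: [-0.2, -0.1, -0.3]
opening: 0.0313
grasp_force: 0.0
```

Emit:
{"method": "play_rows", "body": {"steps": [[[0,0,-0.0125,0.125],[0,0,-0.0125,0.125],[0,0,-0.0125,0.125],[0,0,-0.0125,0.125],[0,0,-0.0125,0.125]]]}}

```text
time: 10.97
ee_pos: [0.5497, -0.1873, 0.3174]
tcp_rot: [180.0, -0.0, 96.9]
wrist_force: [0.0, -0.0, 0.4]
opening: 0.0313
grasp_force: 0.0
```

Emit:
{"method": "play_rows", "body": {"steps": [[[0,0,-0.0125,0.125],[0.032,0.011,0,0],[0.032,0.011,0,0],[0.032,0.011,0,0],[0.032,0.011,0,0]]]}}

```text
time: 11.38
ee_pos: [0.5936, -0.058, 0.3294]
tcp_rot: [180.0, -0.0, 90.1]
wrist_force: [0.8, -0.4, 0.1]
opening: 0.0308
grasp_force: 0.0
```

Emit:
{"method": "play_rows", "body": {"steps": [[[0.032,0.011,0,0],[0.032,0.011,0,0],[0.032,0.011,0,0],[0.032,0.011,0,0],[0.032,0.011,0,0]]]}}

```text
time: 11.8
ee_pos: [0.648, 0.1026, 0.3294]
tcp_rot: [180.0, -0.0, 90.1]
wrist_force: [0.1, -0.1, -0.3]
opening: 0.0308
grasp_force: 0.0
```

Emit:
{"method": "play_rows", "body": {"steps": [[[0.032,0.011,0,0],[0,0,0,0],[0,0,0,0],[0,0,0,0],[0,0,0,0]]]}}

```text
time: 12.22
ee_pos: [0.6589, 0.1309, 0.3295]
tcp_rot: [180.0, -0.0, 90.0]
wrist_force: [0.7, -0.3, 0.4]
opening: 0.031
grasp_force: 0.0
```

```bash
python3 - <<'E'
from h import *
import pickle
c=cam('wrist');pickle.dump(c,open('g1.pkl','wb'));cv2.imwrite('pics/g1.png',c['img']);o=bot.get_obs();print(o['ee_pos'],o['tcp_rot'],o['q'].round(),c['xyz'])
E
```

```text
[0.65889469 0.13043909 0.32966161] [ 1.79948239e+02 -6.21902570e-03  8.99646124e+01] [ 11.  29.  52. 113.  -0. 101.] [0.65881941 0.20966069 0.47376347]
```

Emit:
{"method": "play_rows", "body": {"steps": [[[0.035,0,0,0],[0.035,0,0,0],[0,0,0,0],[0,0,0,0],[0,0,0,0]]]}}

```text
time: 12.68
ee_pos: [0.6592, 0.2002, 0.3293]
tcp_rot: [180.0, 0.0, 90.0]
wrist_force: [-0.4, -1.3, 0.2]
opening: 0.0313
grasp_force: 0.0
```

```bash
python3 - <<'E'
from h import *
import pickle
c=cam('wrist');pickle.dump(c,open('g2.pkl','wb'));o=bot.get_obs();print(o['ee_pos'],o['tcp_rot'],o['q'].round(),c['xyz'])
a=pickle.load(open('g1.pkl','rb'))['img']
S=lambda p,y,z:go.O+go.X*p+go.Y*y
import go
P=go.O+go.X*.19+go.Y*-.018+np.array([0,0,.225])
out=[]
for k in (pickle.load(open('g1.pkl','rb')),c):
    u,v=proj(k,P).astype(int);print(u,v)
    u0,v0=np.clip(u-80,0,480),np.clip(v-80,0,320);print(u0,v0)
    out.append(cv2.resize(k['img'][v0:v0+160,u0:u0+160],(400,400),interpolation=2))
cv2.imwrite('pics/g.png',np.hstack(out))
E
```

```text
[0.65926615 0.19978656 0.32942044] [1.79960756e+02 1.81585803e-03 8.99308852e+01] [ 17.  33.  58. 114.  -0. 107.] [0.6592078  0.27900648 0.47356416]
237 51
157 0
244 172
164 92
```

View pics/g.png

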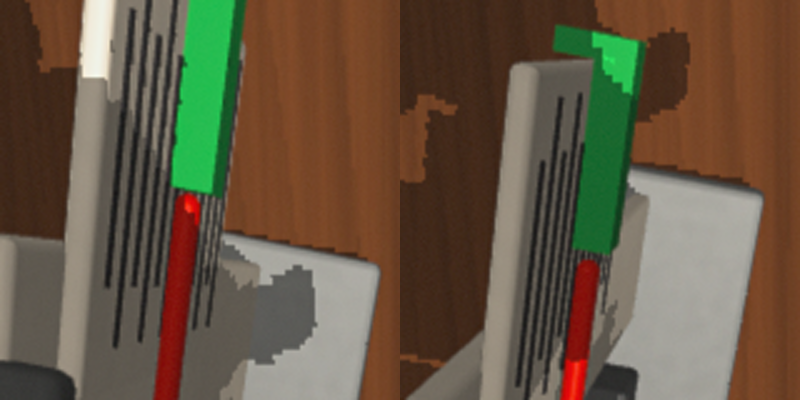

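Both crops show the rod tip just short of the tab's near edge. In view 1 the tab's near-top corners are at (173,187) and (212,192) and the rod tip is at (188,196). In view 2 the corners are at (174,247) and (212,251) and the tip is at (188,259).

```bash
python3 - <<'E'
from h import *
import pickle,go
a,b=[pickle.load(open(f'g{i}.pkl','rb')) for i in(1,2)]
def tri(p,q):
    o1,d1=ray(a,157+p[0]/2.5,p[1]/2.5);o2,d2=ray(b,164+q[0]/2.5,92+q[1]/2.5)
    k=np.linalg.lstsq(np.c_[d1,-d2],o2-o1,rcond=None)[0];x=(o1+k[0]*d1+o2+k[1]*d2)/2
    return ((x-go.O)@go.X*1e3).round(1),((x-go.O)@go.Y*1e3).round(1),(x[2]*1e3).round(1),'gap',round(np.linalg.norm(o1+k[0]*d1-o2-k[1]*d2)*1e3,2)
print('tab L',tri((173,187),(174,247)));print('tab R',tri((212,192),(212,251)));print('tip',tri((188,195),(188,259)))
# green mask tab near edge row and red tip row, subpixel by colour
for n,c,u0,v0 in(('1',a,157,0),('2',b,164,92)):
    h=cv2.cvtColor(c['img'],cv2.COLOR_BGR2HSV)
    g=cv2.inRange(h,(50,100,40),(75,255,255));r=cv2.inRange(h,(0,150,60),(8,255,255))
    ys,xs=np.nonzero(g);v=ys.max();print(n,'green bottom',v,[(w,xs[ys==w].min(),xs[ys==w].max()) for w in(v-6,v-4,v-3,v-2,v-1,v)])
    ys,xs=np.nonzero(r[v0:,:]);ys+=v0;v=ys.min();print('red top',v,[(w,xs[ys==w].min(),xs[ys==w].max()) for w in(v,v+1,v+2,v+10,v+20)])
E
```

```text
tab L (np.float64(176.6), np.float64(-12.2), np.float64(221.2), 'gap', np.float64(0.05))
tab R (np.float64(177.3), np.float64(-21.7), np.float64(221.1), 'gap', np.float64(0.64))
tip (np.float64(175.3), np.float64(-17.0), np.float64(226.2), 'gap', np.float64(0.05))
1 green bottom 367 [(np.int64(361), np.int64(360), np.int64(361)), (np.int64(363), np.int64(361), np.int64(361)), (np.int64(364), np.int64(361), np.int64(361)), (np.int64(365), np.int64(361), np.int64(361)), (np.int64(366), np.int64(361), np.int64(361)), (np.int64(367), np.int64(361), np.int64(361))]Traceback (most recent call last):
  File "<stdin>", line 14, in <module>
    return umr_minimum(a, axis, None, out, keepdims, initial, where)
ValueError: zero-size array to reduction operation minimum which has no identity
```

```bash
python3 - <<'E'
from h import *
import pickle,go
s=pickle.load(open('d0.pkl','rb'))['scene']
S=lambda x,y,z:go.O+(go.X*x+go.Y*y+np.array([0,0,z]))/1e3
for n,p in dict(rod245=(175.3,-17,245),rod225=(175.3,-17,225)).items():print(n,proj(s,S(*p)).round(1))
for m in(204,214,224):print(m,[proj(s,S(x,y,m+d)).round(1).tolist() for x,y,d in((177,-21.7,-7),(177,-21.7,7),(177,-12,7),(227,-21.7,-7),(227,-12,7))])
# wrist reprojection + plate top and ticks scale check
a,b=[pickle.load(open(f'g{i}.pkl','rb')) for i in(1,2)]
def tri(p,q):
    o1,d1=ray(a,157+p[0]/2.5,p[1]/2.5);o2,d2=ray(b,164+q[0]/2.5,92+q[1]/2.5)
    k=np.linalg.lstsq(np.c_[d1,-d2],o2-o1,rcond=None)[0];x=(o1+k[0]*d1+o2+k[1]*d2)/2
    return ((x-go.O)@go.X*1e3).round(1),((x-go.O)@go.Y*1e3).round(1),(x[2]*1e3).round(1)
print('tick ends: 1st',tri((106,287),(118,386)),'2nd',tri((116,346),(145,392)))
E
```

```text
rod245 [381.9 168.6]
rod225 [381.1 174.5]
204 [[382.2, 183.2], [382.7, 179.3], [379.3, 176.8], [397.0, 170.3], [394.4, 163.9]]
214 [[382.6, 180.4], [383.1, 176.4], [379.7, 173.9], [397.5, 167.4], [394.8, 161.0]]
224 [[383.0, 177.6], [383.5, 173.5], [380.1, 171.0], [398.0, 164.5], [395.3, 158.0]]
tick ends: 1st (np.float64(153.9), np.float64(-12.0), np.float64(267.1)) 2nd (np.float64(140.0), np.float64(-9.1), np.float64(235.0))
```

The tab's top is a few mm below the pointer, so the mark is about 25–31 mm. I need a short bar next, and the one at (0.476,-0.236) is already turned to about the right yaw.

Emit:
{"method": "play_rows", "body": {"steps": [[[-0.0363,-0.0153,0,0],[-0.0363,-0.0153,0,0],[-0.0363,-0.0153,0,0],[-0.0363,-0.0153,0,0],[-0.0363,-0.0153,0,0]]], "gripper": 0.045}}

```text
time: 13.15
ee_pos: [0.5812, 0.0167, 0.3292]
tcp_rot: [179.9, 0.0, 89.9]
wrist_force: [0.9, -0.6, 1.3]
opening: 0.0451
grasp_force: 0.0
```

Emit:
{"method": "play_rows", "body": {"steps": [[[-0.0363,-0.0153,0,0],[-0.0363,-0.0153,0,0],[-0.0363,-0.0153,0,0],[-0.0363,-0.0153,0,0],[-0.0363,-0.0153,0,0]]]}}

```text
time: 13.57
ee_pos: [0.5042, -0.1645, 0.3295]
tcp_rot: [179.9, 0.0, 89.9]
wrist_force: [0.6, 0.1, 0.2]
opening: 0.0451
grasp_force: 0.0
```

Emit:
{"method": "play_rows", "body": {"steps": [[[-0.0363,-0.0153,0,0],[-0.0363,-0.0153,0,0],[0,0,0.018,-0.125],[0,0,0.018,-0.125],[0,0,0.018,-0.125]]]}}

```text
time: 13.98
ee_pos: [0.4743, -0.2365, 0.2748]
tcp_rot: [179.9, 0.1, 111.6]
wrist_force: [0.7, 0.6, -0.5]
opening: 0.045
grasp_force: 0.0
```

Emit:
{"method": "play_rows", "body": {"steps": [[[0,0,0.018,-0.125],[0,0,0.018,-0.125],[0,0,0.018,-0.125],[0,0,0.018,-0.125],[0,0,0.018,-0.125]]]}}

```text
time: 14.4
ee_pos: [0.4746, -0.2355, 0.1844]
tcp_rot: [-180.0, 0.1, 147.5]
wrist_force: [1.1, -0.2, -0.4]
opening: 0.0446
grasp_force: 0.0
```

Emit:
{"method": "play_rows", "body": {"steps": [[[0,0,0.018,-0.125],[0,0,0.018,-0.125],[0,0,0.018,-0.125],[0,0,0,0],[0,0,0,0]]]}}

```text
time: 14.82
ee_pos: [0.4746, -0.2351, 0.1308]
tcp_rot: [180.0, -0.0, 168.5]
wrist_force: [0.3, 0.1, 0.2]
opening: 0.045
grasp_force: 0.0
```

```bash
python3 -c "
import wb;wb.bars()
from h import *
o=bot.get_obs();print(rot(o['tcp_rot']).T@(np.array([.4757,-.2359,.021])-o['ee_pos']))"
```

```text
t 14.8667 tcp [ 0.4753 -0.2352  0.1318] [-180.     0.   168.5] J [-26.   1.  -5.  84.  -0. -15.]
[137. 284.] [ 0.4814 -0.3633  0.032 ] [0.019, 0.061] yaw 9.5
[322. 242.] [ 0.4758 -0.236   0.032 ] [0.019, 0.03] yaw -8.3
[415. 222.] [ 0.4749 -0.1748  0.032 ] [0.019, 0.03] yaw -0.5
[-0.00049005 -0.00059873  0.11082579]
```

Emit:
{"method": "play_rows", "body": {"steps": [[[-0.0005,-0.0005,0.03,-0.02],[0,0,0.03,0],[0,0,0.03,0],[0,0,0.015,0],[0,0,0.006,0]]]}}

```text
time: 15.28
ee_pos: [0.4753, -0.2351, 0.0186]
tcp_rot: [180.0, -0.1, 169.7]
wrist_force: [-0.5, -0.0, 0.7]
opening: 0.0454
grasp_force: 0.0
```

Emit:
{"method": "play_rows", "body": {"steps": [[[0,0,0,0],[0,0,0,0],[0,0,0,0],[0,0,0,0],[0,0,0,0]]], "gripper": 0.01, "squeeze": 40}}

```text
time: 15.7
ee_pos: [0.4772, -0.2358, 0.0218]
tcp_rot: [-179.9, 0.2, 169.9]
wrist_force: [-0.7, -0.8, 6.7]
opening: 0.0187
grasp_force: 42.0
```

Emit:
{"method": "play_rows", "body": {"steps": [[[0,0,0,0],[0,0,-0.01,0],[0,0,-0.02,0],[0,0,-0.035,0.02],[0,0,-0.035,0]]]}}

```text
time: 16.12
ee_pos: [0.4754, -0.2347, 0.1211]
tcp_rot: [180.0, -0.1, 168.7]
wrist_force: [0.7, -0.7, 0.1]
opening: 0.0185
grasp_force: 41.1
```

Emit:
{"method": "play_rows", "body": {"steps": [[[0,0.015,-0.02,0],[0,0.02,-0.02,0],[0,0.025,-0.02,0],[0,0.03,0,0],[0,0.03,0,0]]]}}

```text
time: 16.53
ee_pos: [0.5001, -0.1167, 0.1825]
tcp_rot: [-180.0, 0.2, 168.7]
wrist_force: [1.1, 0.6, -1.2]
opening: 0.0183
grasp_force: 41.1
```

Emit:
{"method": "play_rows", "body": {"steps": [[[0,0.03,0,0],[0,0.03,0,0],[0,0.02,0,0],[0,0.01,0,0],[0,0.005,0,0]]]}}

```text
time: 16.95
ee_pos: [0.5181, -0.023, 0.1805]
tcp_rot: [180.0, 0.0, 168.9]
wrist_force: [-0.0, -0.3, -1.5]
opening: 0.0187
grasp_force: 41.1
```

```bash
python3 go.py -26 22 150; python3 red.py
```

```text
t 16.95 now scale -88.0 23.9 0.1805 rot [1.7999e+02 4.0000e-02 1.6888e+02] shift tool mm [-1.5 62.  30.6] F [-0.01 -0.32 -1.46] J [-3. -0. -1. 89.  0.  9.]
red 26 u 374 380 v at u375: [177, 178, 179, 180] u380 [174, 175, 176] u385 []
green 141 u 380 398 v at u375: [] u380 [178] u385 [169, 170, 171, 172, 173, 174, 175, 176, 177]
```

Emit:
{"method": "play_rows", "body": {"steps": [[[-0.001,0.015,0,0],[-0.001,0.022,0,0],[0,0.015,0,0],[0,0.007,0.005,0],[0,0.003,0.01,0]]]}}

```text
time: 17.42
ee_pos: [0.5326, 0.036, 0.1654]
tcp_rot: [180.0, 0.1, 168.8]
wrist_force: [1.2, 0.1, -0.6]
opening: 0.0187
grasp_force: 41.1
```

Emit:
{"method": "play_rows", "body": {"steps": [[[0,0,0.01,0],[0,0,0.01,0],[0,0,0.009,0],[0,0,0.006,0],[0,0,0.003,0]]]}}

```text
time: 17.83
ee_pos: [0.5314, 0.0356, 0.1253]
tcp_rot: [-180.0, -0.1, 168.7]
wrist_force: [0.8, 0.9, -1.5]
opening: 0.019
grasp_force: 41.1
```

```bash
python3 go.py -26 22 114; python3 red.py
```

```text
t 17.8333 now scale -28.0 21.8 0.1253 rot [-1.7997e+02 -9.0000e-02  1.6874e+02] shift tool mm [ 0.2  2.  11.3] F [ 0.81  0.93 -1.5 ] J [ 4.  2. -5. 83. -0. 15.]
red 26 u 374 380 v at u375: [177, 178, 179, 180] u380 [174, 175, 176] u385 []
green 142 u 380 398 v at u375: [] u380 [178] u385 [169, 170, 171, 172, 173, 174, 175, 176, 177]
```

Emit:
{"method": "play_rows", "body": {"steps": [[[0,0.002,0.002,0],[0,0,0.002,0],[0,0,0.002,0],[0,0,0.002,0],[0,0,0.001,0]]]}}

```text
time: 18.3
ee_pos: [0.5324, 0.0382, 0.1177]
tcp_rot: [180.0, 0.0, 168.8]
wrist_force: [0.3, -0.8, -1.3]
opening: 0.0189
grasp_force: 41.2
```

```bash
python3 go.py -26 22 111; python3 red.py
```

```text
t 18.3 now scale -25.2 21.3 0.1177 rot [1.8000e+02 1.0000e-02 1.6879e+02] shift tool mm [ 0.7 -0.8  6.7] F [ 0.27 -0.82 -1.25] J [ 4.  2. -6. 82. -0. 15.]
red 21 u 374 381 v at u375: [179, 180] u380 [175, 176, 177] u385 []
green 143 u 380 398 v at u375: [] u380 [173] u385 [169, 170, 171, 172, 173, 174, 175, 176, 177]
```

Emit:
{"method": "play_rows", "body": {"steps": [[[0,0,0.002,0],[0,0,0.002,0],[0,0,0.002,0],[0,0,0,0],[0,0,0,0]]]}}

```text
time: 18.77
ee_pos: [0.5323, 0.0381, 0.1117]
tcp_rot: [-180.0, -0.0, 168.8]
wrist_force: [0.0, 0.2, -0.3]
opening: 0.0186
grasp_force: 41.2
```

Emit:
{"method": "play_rows", "body": {"steps": [[[0,0,0,0],[0,0,0,0],[0,0,0,0],[0,0,0,0],[0,0,0,0]]], "gripper": 0.022, "squeeze": 20}}

```text
time: 19.18
ee_pos: [0.5324, 0.0381, 0.1118]
tcp_rot: [-180.0, 0.0, 168.8]
wrist_force: [0.9, -0.7, 0.6]
opening: 0.0218
grasp_force: 0.2
```

Emit:
{"method": "play_rows", "body": {"steps": [[[0,0,0,0],[0,0,0,0],[0,0,0,0],[0,0,0,0],[0,0,0,0]]], "gripper": 0.026}}

```text
time: 19.6
ee_pos: [0.5323, 0.0381, 0.1118]
tcp_rot: [180.0, 0.0, 168.8]
wrist_force: [0.3, -0.2, 0.2]
opening: 0.0258
grasp_force: 0.0
```

Emit:
{"method": "play_rows", "body": {"steps": [[[0,0,0,0],[0,0,0,0],[0,0,0,0],[0,0,0,0],[0,0,0,0]]], "gripper": 0.031}}

```text
time: 20.02
ee_pos: [0.5324, 0.0381, 0.1118]
tcp_rot: [-180.0, 0.0, 168.8]
wrist_force: [-0.6, -1.4, -0.1]
opening: 0.0312
grasp_force: 0.0
```

Emit:
{"method": "play_rows", "body": {"steps": [[[0,0,-0.002,0],[0,0,-0.003,0],[0,0,-0.005,0],[0,-0.001,-0.006,0],[0,-0.001,-0.006,0]]]}}

```text
time: 20.43
ee_pos: [0.532, 0.0361, 0.1346]
tcp_rot: [180.0, 0.0, 168.8]
wrist_force: [0.2, -0.4, 0.5]
opening: 0.0307
grasp_force: 0.0
```

Emit:
{"method": "play_rows", "body": {"steps": [[[0,-0.003,-0.01,0],[0,-0.005,-0.02,0],[0,-0.02,-0.02,0],[0,-0.03,0,0],[0,-0.04,0,0]]]}}

```text
time: 20.85
ee_pos: [0.5136, -0.0599, 0.1861]
tcp_rot: [180.0, 0.2, 168.9]
wrist_force: [1.9, -1.1, -0.7]
opening: 0.031
grasp_force: 0.0
```

Emit:
{"method": "play_rows", "body": {"steps": [[[0,-0.04,0,0],[0,-0.04,0,0],[0,-0.03,0,0],[0,-0.01,0,0],[0,0,0,0]]]}}

```text
time: 21.27
ee_pos: [0.489, -0.18, 0.1845]
tcp_rot: [-180.0, 0.0, 168.6]
wrist_force: [-0.3, 0.1, 0.0]
opening: 0.0307
grasp_force: 0.0
```

```bash
python3 red.py pics/r3.png;python3 go.py -246 22 192;
```

```text
red 20 u 375 381 v at u375: [180] u380 [177, 178, 179] u385 []
green 145 u 380 398 v at u375: [] u380 [173, 174, 175] u385 [169, 170, 171, 172, 173, 174, 175, 176, 177]
t 21.3167 now scale -246.2 23.4 0.1844 rot [1.7999e+02 2.0000e-02 1.6865e+02] shift tool mm [-1.4  0.2 -7.6] F [ 0.53  1.68 -1.16] J [-20.   0.  -0.  90.   0.  -9.]
```

View pics/r3.png

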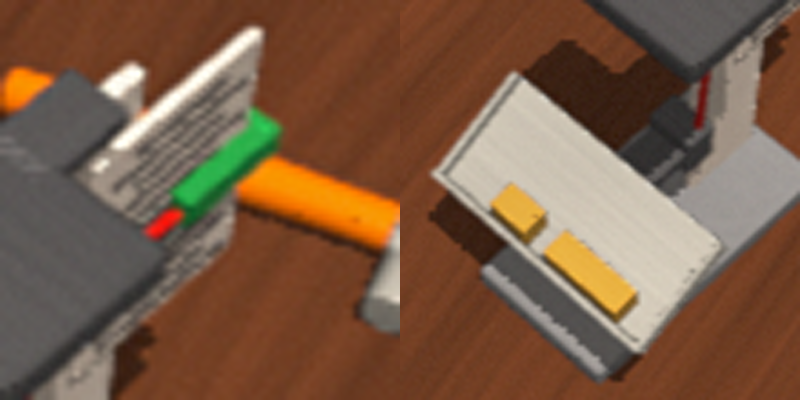

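The right crop shows both bars lying flat against the lip. In the left crop the pointer tip meets the tab's near end, so I'll check the level close up again.

Emit:
{"method": "play_rows", "body": {"steps": [[[0,0,-0.0133,0.125],[0,0,-0.0133,0.125],[0,0,-0.0133,0.125],[0,0,-0.0133,0.125],[0,0,-0.0133,0.125]]]}}

```text
time: 21.73
ee_pos: [0.4899, -0.1762, 0.2514]
tcp_rot: [180.0, 0.0, 132.7]
wrist_force: [-0.0, -0.0, 0.1]
opening: 0.0309
grasp_force: 0.0
```

Emit:
{"method": "play_rows", "body": {"steps": [[[0,0,-0.0133,0.125],[0,0,-0.0133,0.125],[0,0,-0.0133,0.125],[0,0,-0.0133,0.125],[0,0,-0.0133,0.125]]]}}

```text
time: 22.15
ee_pos: [0.4898, -0.1761, 0.3179]
tcp_rot: [180.0, -0.0, 96.9]
wrist_force: [0.3, 0.3, 0.6]
opening: 0.031
grasp_force: 0.0
```

Emit:
{"method": "play_rows", "body": {"steps": [[[0,0,-0.0133,0.125],[0.0295,0.0171,0,0],[0.0295,0.0171,0,0],[0.0295,0.0171,0,0],[0.0295,0.0171,0,0]]]}}

```text
time: 22.57
ee_pos: [0.5585, -0.0568, 0.3307]
tcp_rot: [180.0, -0.0, 90.1]
wrist_force: [0.0, -0.5, -0.3]
opening: 0.0312
grasp_force: 0.0
```

Emit:
{"method": "play_rows", "body": {"steps": [[[0.0295,0.0171,0,0],[0.0295,0.0171,0,0],[0.0295,0.0171,0,0],[0.0295,0.0171,0,0],[0.0295,0.0171,0,0]]]}}

```text
time: 22.98
ee_pos: [0.6435, 0.0914, 0.3306]
tcp_rot: [180.0, -0.0, 90.1]
wrist_force: [1.2, -0.5, -0.2]
opening: 0.0313
grasp_force: 0.0
```

Emit:
{"method": "play_rows", "body": {"steps": [[[0.0295,0.0171,0,0],[0,0,0,0],[0,0,0,0],[0,0,0,0],[0,0,0,0]]]}}

```text
time: 23.4
ee_pos: [0.6599, 0.1173, 0.3311]
tcp_rot: [179.9, -0.0, 90.0]
wrist_force: [-0.0, 0.0, 0.6]
opening: 0.0312
grasp_force: 0.0
```

```bash
python3 - <<'E'
from h import *
import pickle
c=cam('wrist');pickle.dump(c,open('g3.pkl','wb'));o=bot.get_obs();print(o['ee_pos'],o['tcp_rot'],o['q'].round(),c['xyz'])
E
```

```text
[0.65986507 0.11685159 0.33137403] [ 1.79921362e+02 -1.06101564e-02  8.99721327e+01] [ 10.  29.  52. 113.  -0. 100.] [0.65978765 0.19604061 0.47536449]
```

Emit:
{"method": "play_rows", "body": {"steps": [[[0.033,0,0,0],[0.033,0,0,0],[0.033,0,0,0],[0,0,0,0],[0,0,0,0]]]}}

```text
time: 23.87
ee_pos: [0.6601, 0.2171, 0.3306]
tcp_rot: [180.0, -0.0, 90.1]
wrist_force: [-0.9, 0.1, -0.0]
opening: 0.0308
grasp_force: 0.0
```

Emit:
{"method": "play_rows", "body": {"steps": [[[0,0,0,0],[0,0,0,0],[0,0,0,0],[0,0,0,0],[0,0,0,0]]]}}

```text
time: 24.28
ee_pos: [0.6606, 0.2154, 0.3304]
tcp_rot: [180.0, -0.0, 89.9]
wrist_force: [0.6, -0.3, -0.7]
opening: 0.0311
grasp_force: 0.0
```

```bash
python3 - <<'E'
from h import *
import pickle,go
c=cam('wrist');pickle.dump(c,open('g4.pkl','wb'));o=bot.get_obs();print(o['ee_pos'],o['q'].round(),c['xyz'])
P=go.O+go.X*.176+go.Y*-.017+np.array([0,0,.222]);out=[]
for k in (pickle.load(open('g3.pkl','rb')),c):
    u,v=proj(k,P).astype(int);u0,v0=max(u-30,0),max(v-30,0);print(u0,v0)
    out.append(cv2.resize(k['img'][v0:v0+60,u0:u0+60],(400,400),interpolation=cv2.INTER_CUBIC))
cv2.imwrite('pics/gg.png',np.hstack(out))
E
```

```text
[0.66059748 0.2156876  0.33032568] [ 18.  35.  61. 116.   0. 108.] [0.66067459 0.29421169 0.47472275]
201 22
210 185
```

View pics/gg.png

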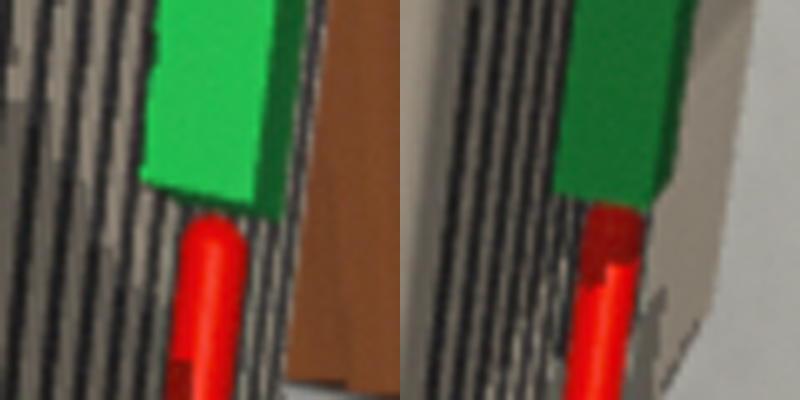

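View 3 (crop) shows the tab's near-top corners at (142,180) and (252,203), the lower-front corner at (280,222) and the rod tip at (213,213). In view 4 they are at (154,190), (252,208) and (270,190), and the tip at (213,205).

```bash
python3 - <<'E'
from h import *
import pickle,go
K=[pickle.load(open(f'g{i}.pkl','rb')) for i in(3,4)]
def tri(p,q):
    o1,d1=ray(K[0],201+p[0]/6.667-.4,22+p[1]/6.667-.4);o2,d2=ray(K[1],210+q[0]/6.667-.4,185+q[1]/6.667-.4)
    k=np.linalg.lstsq(np.c_[d1,-d2],o2-o1,rcond=None)[0];x=(o1+k[0]*d1+o2+k[1]*d2)/2
    return [float(round(w,1)) for w in((x-go.O)@go.X*1e3,(x-go.O)@go.Y*1e3,x[2]*1e3,np.linalg.norm(o1+k[0]*d1-o2-k[1]*d2)*1e3)]
print('L',tri((142,180),(154,190)),'R',tri((252,203),(252,208)),'LF',tri((280,222),(270,190)),'tip',tri((213,213),(213,205)))
S=lambda x,y,z:go.O+(go.X*x+go.Y*y+np.array([0,0,z]))/1e3
for m in(214,217,220):
  for k,(u0,v0) in zip(K,((201,22),(210,185))):
    print(m,[((proj(k,S(177,y,m+d))-[u0,v0]+.4)*6.667).round().tolist() for y,d in((-12,7),(-21.7,7),(-21.7,-7))])
E
```

```text
L [177.0, -11.8, 222.5, 0.3] R [177.0, -21.5, 222.6, 0.4] LF [176.7, -22.0, 213.7, 0.1] tip [175.8, -17.4, 219.7, 0.0]
214 [[151.0, 183.0], [261.0, 206.0], [290.0, 227.0]]
214 [[158.0, 187.0], [255.0, 204.0], [278.0, 171.0]]
217 [[142.0, 178.0], [254.0, 201.0], [284.0, 223.0]]
217 [[151.0, 194.0], [249.0, 212.0], [274.0, 178.0]]
220 [[134.0, 173.0], [247.0, 196.0], [278.0, 219.0]]
220 [[145.0, 202.0], [244.0, 220.0], [269.0, 185.0]]
```

The tab's middle is at about 215–217 mm and the pointer is at about 215–217 mm, so it is well inside the ±7 mm tab. Nothing is touching the robot.

```bash
python3 -c "
from workcell import bot
print(bot.job_done())"
```

```text
the job is handed in; nothing more can be done
None
```

I laid one long and one short bar (about 300 g) in the pan. In my close-up check the pointer rested level with the green tab, within about 3 mm. I handed the job in at about 24 s; no verdict came back.

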